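Fit the divider in the jar caddy and snap its locking cap on

TASK

Slide the wooden divider panel from its steel stand all the way down into the slot of the jar caddy, then press the red snap cap onto the caddy's stud until it clicks and its flange sits flat on the post, locking the panel in. Keep pressing after the click: finish while still gripping the cap by its knob and pushing it firmly down (about 10 N), without letting go. Do not disturb the two spice jars.

Things in the scene. Friction and masses are not known exactly. Their poses are not given: they have to be found in the camera images.
- caddy: Fixed wooden tray 156 (x) x 116 (y) mm, floor 6 mm, rim 27 mm high; origin at the centre of its underside, z up. Two grey posts, 70 mm high, hold a vertical slot along x, 10.4 mm wide, taking the panel's two ends; from x = -52 to +18 mm both sides are open for fingers. The post at the +x end (x 18 to 72 mm, 44 mm wide) carries the stud; its flat top is the cap's seat.
- panel_home (a point): In the caddy at (-17, 0, 37.5 mm), axes as the caddy: where the panel's centre is when the panel is fully home, its lower edge on the tray's floor and its top 1 mm below the tops of the posts. The slot leaves the panel about 1 mm of play to each side and 1.5 to 2 mm at each end.
- stud_base (a point): In the caddy at (45, 0, 70 mm): foot of the upright steel stud, on the flat top of the wide post. The stud is 16 mm in diameter and 20.5 mm high with a rounded tip, with four small brass spring balls round it 12 mm up. The cap is home when the centre of its underside lies here.
- stand: Low steel stand, fixed, 112 (x) x 60 (y) mm with a 4 mm floor, in which the panel stands upright at the start, along the stand's x; brackets 46 mm high hold only the panel's ends. Origin at the centre of its underside.
- panel_center (a point): Centre of the loose wooden divider panel (100 g): 90 mm long (x), 8 mm thick (y), 63 mm tall (z up), brown with a green stripe, its lower edge bevelled over the lowest 5 mm. Either end may go to either end of the slot. Pinch it across its thickness, at the middle, from above, near the top.
- cap_foot (a point): Centre of the underside of the loose red snap cap (80 g), z up through the knob. It is round: flange 52 mm in diameter, 6 mm thick; cover 34 mm in diameter up to 26 mm; on it a knob 22 mm in diameter from 26 to 58 mm high, with a white dot on top. The bore, open below, goes over the stud. Starts upright on the table.
- cap_knob (a point): Point on the cap's axis 46 mm above its underside, on the knob: a good height for the grasp, same axes as cap_foot.
- cap: The red cap; same origin as cap_foot. Going onto the stud it meets the spring balls about 14 mm above home; the push rises to some 10 to 15 N near 11 mm, falls off, and below 7 mm the cap snaps down to the post, a hard stop. The flange then overlaps the end of the panel's top edge; it cannot seat if the panel stands up.
- spice_red_mid (a point): Bystander: spice jar with a red lid, 45 mm in diameter, 106 mm high; this point is 50 mm up its axis.
- spice_gold_mid (a point): Bystander: spice jar with a golden lid, 42 mm in diameter, 96 mm high; this point is 50 mm up its axis.
Mind the look-alikes: they are no part of the job. Of the things shaped like the part that bears panel_center, the wooden one is meant.

How it is judged (in metres and radians):
On the way, in this order (a step that is already met when the one before it is completed fails the run):
1. the panel is fully down in the caddy's slot (x of panel_center in the frame of panel_home between -0.004 and 0.004 m and y of panel_center in the frame of panel_home between -0.003 and 0.003 m and z of panel_center in the frame of panel_home between -0.003 and 0.002 m and angle between panel_center's own z axis and vertical below 0.06 rad and angle between the x axis of panel_center and the x axis of panel_home, either way round below 0.06 rad), for 0.2 s.
2. the cap has clicked home on the stud and is pressed on with at least 4 N (horizontal distance between cap_foot and stud_base below 0.003 m and z of cap_foot in the frame of stud_base between -0.003 and 0.0015 m and angle between cap_foot's own z axis and vertical below 0.06 rad and contact force between cap and caddy above 4 N and contact force between the fingers and cap above 2 N), for 0.4 s.
At the end, for the whole second after the job is handed in: Panel upright in the slot: within 4 mm along it, 3 mm across, at most 2 mm high, 0.06 rad off; cap on the post: within 1.5 mm in height, 3 mm of the stud axis, 0.06 rad of upright; fingers still hold the cap (over 2 N) and it is pushed on the caddy with over 4 N (all of step 1 and all of step 2); the arm keeps its last pose, push and grip.
It fails at once if a spice jar was shifted by more than 30 mm or tipped (distance of any of spice_red_mid, spice_gold_mid from where it was at the start of the episode above 0.03 m or angle between any of spice_red_mid, spice_gold_mid's own z axis and vertical above 0.5 rad).
It also fails if it takes over 64 s, if anything falls off the work surface, if the arm or the gripper's body presses on something with over 40 N, if the wrist force passes 120 N, or if a joint passes its speed limit or range.

ROBOT

A 6-joint arm with a two-finger parallel gripper is mounted at the origin on a cart in front of the work surface, level with it; the furniture and walls round the work are solid. World frame = base frame: x ahead of the robot, y to its left, z up, the work surface at z = 0. Lengths are in m, angles in degrees, forces in N, time in s.
With the tool pointing down it reaches from about 0.375 to 0.9 m from the base axis. Payload 3.1 kg.
Tool frame: the origin (TCP) lies between the finger pads; the fingertips stand 22 mm ahead of it and the grasp point (between the pads) lies 3 mm ahead of it (bot.tip_extent is the distance from the TCP to the fingertips, in m); y points along the fingers, z is the direction in which the jaws open and shut, and the axes are right-handed (so a half turn about y gives the same grasp; the last joint's range is limited). The gripper opens to 87 mm and grips with 3 to 60 N. Pads are 19 mm wide; open, the fingers measure 117 mm over their backs; the gripper's body (75 mm by 190 mm) begins 51 mm behind the grasp point.
Start: joints at [-86.946, 30.224, 82.088, -0, 67.689, -10.227], TCP at [0.144, -0.608, 0.245] pointing down, gripper open.
Joint ranges: [-176.69, 176.69], [-43.24, 126.21], [12.49, 139.97], [-82, 262], [0, 151.66], [-163.58, 163.58]. Speed limits (degrees/s): [159.86, 159.86, 180, 180, 180, 180].

INTERFACE

Orientations are given as a 3x3 rotation matrix whose columns are the frame's x, y, z axes.
In Python, from rig import bot, eyes, models gives the robot as it stands. The module is installed in compiled form; this text tells all that it offers.
- The arm moves only by the tool arm_command, never from a script. Its arguments are lists of equal length, an entry for each row: "translation": the shift along the tool's x, y, z each as a share of 0.08 m, from -1 to 1, a list of three; "rotation": the turn, a rotation vector about the tool's x, y, z each as a share of 60 degrees, from -1 to 1, a list of three; "grip": the closure, from -1 (fully open) to 1 (shut), so that 0 is half open. In form: {"translation": [[x, y, z], ...], "rotation": [[rx, ry, rz], ...], "grip": [grip, ...]}. A call has 1 to 5 rows; each row is the pose to reach, as a shift and turn from the pose commanded when the call began, along the tool's axes at that moment; what a row does not reach only later rows make up. A row lasts 1/10 s, in which the tool goes at most 50 mm and 8.59 degrees, less where a joint would pass 70% of its speed; a pose out of reach is approached as far as the arm can. A call with a number of a shift or a turn outside -1 to 1 is refused whole. A call with a gripper value outside its range is refused whole. The fingers move at their own pace and stop on an object; the grip force is fixed at half the most. Time passes only in rows, so rows that repeat a pose let the fingers close. It gives the time, the measured TCP pose, the force and the opening at its end, in the units of the state.
- bot.read_state(): the state, without advancing time (a new reading comes with each control period).
- eyes.capture(name): name is "side" or "top"; returns a dict with "image" (480x640x3 uint8, blue, green, red), "mtx" (3x3 intrinsics, pixels), "rvec" (rotation vector, rad) and "tvec" (3), from world to camera coordinates, as OpenCV has them. Camera axes: x right, y down, z forward; pixel columns grow to the right and rows downward; lengths in m; the calibration is good to about 2 mm. A picture is of the moment at which its call begins. There is no depth.
- bot.hand_in(): hands the job in, once; it reports no verdict.
Trained networks look in the newest picture that a camera, given by its name, has taken for a name from the list of things; names that differ only in an ending like _2 or _b are one class to them, and where a whole thing is asked for, a point or a joint stands for the part that bears it (a point fixed in the world has none). Each returns a list of dicts, best first, with "conf" (0 to 1); they miss things now and then, are a little off and sometimes report something else, mostly with a low value. They report only what shows in the picture. A call takes as long as a camera call. They do not tell look-alikes from the thing itself.
- models.recognise(camera, thing): "extent" ([left, top, right, bottom] as shares, 0 to 1, of the picture: columns of its width, rows of its height, round what is visible of it).
- models.spot_point(camera, thing): "point" ([column, row] as shares, 0 to 1, of the picture: columns of its width, rows of its height: a listed point, or the origin of a listed thing).
The state is a dict: "time_s": time; "joint_positions": joint angles; "qvel": joint speeds; "tau": joint torques, N m; "position": TCP position; "tcp_rot": TCP orientation; "force": force on the tool from outside, world axes, zero at the start; "moment": the same for the moment, N m; "opening": opening from 0.0 (shut) to 1.0 (fully open).
Only numpy, scipy, OpenCV 4.12 (cv2) and the standard library are available. Lean on these libraries where they do the work, as an engineer would, in place of code of your own. Each camera call takes 0.05 s, during which the arm holds its last target. There are 200 camera calls.

## Working session

There is one attempt and no reset: what is moved stays moved. The work goes in short steps, Python scripts to look and compute and a tool call to move; the robot and the scene stay as the last step left them, time stands still between calls to the robot, and variables do not carry over. Pictures are saved under pics/ and viewed, about 8 in all and at most 12, crops included, and the job is handed in when it is done.

Besides the shell and the picture viewer there is one more tool, called after "Emit:" by a JSON object that holds its "name" and its "arguments". arm_command: Moves the arm, as the interface text tells. Shift numbers are shares of 0.08 m and turn numbers shares of 60 degrees, none past 1 either way. Its arguments: {"type":"object","properties":{"translation":{"type":"array"},"rotation":{"type":"array"},"grip":{"type":"array"}},"required":["translation","rotation","grip"]}

```bash
mkdir -p pics
cat > h.py <<'E'
import numpy as np, cv2
from rig import bot, eyes, models
def cam(n):
    c=eyes.capture(n); R=cv2.Rodrigues(np.array(c['rvec'],float))[0]; t=np.array(c['tvec'],float).reshape(3)
    return c['image'],np.array(c['mtx'],float),R,t
def proj(c,P):
    _,K,R,t=c; q=(np.atleast_2d(P)@R.T+t)@K.T; return q[:,:2]/q[:,2:]
def onz(c,uv,z):
    _,K,R,t=c; C=-R.T@t; d=R.T@np.linalg.inv(K)@np.array([uv[0],uv[1],1.]); return C+d*(z-C[2])/d[2]
def tri(c1,u1,c2,u2):
    P=[c[1]@np.c_[c[2],c[3]] for c in(c1,c2)]
    X=cv2.triangulatePoints(P[0],P[1],np.array(u1,float).reshape(2,1),np.array(u2,float).reshape(2,1)).ravel()
    return X[:3]/X[3]
E
cat > a.py <<'E'
from h import *
np.set_printoptions(precision=4,suppress=True)
s=bot.read_state(); print(s['time_s'],s['position'],s['tcp_rot'],s['opening'],s['force'])
C={n:cam(n) for n in('top','side')}
for n in C:
    cv2.imwrite(f'pics/{n}0.png',C[n][0]); print(n,-C[n][2].T@C[n][3])
for th in ['caddy','panel_home','stud_base','stand','panel_center','cap_foot','cap_knob','spice_red_mid','spice_gold_mid']:
    r={}
    for n in C:
        r[n]=[(np.array(d['point'])*[640,480],round(d['conf'],2)) for d in models.spot_point(n,th)[:3]]
        print(th,n,r[n])
    for a in r['top'][:2]:
        for b in r['side'][:2]:
            print('   ',tri(C['top'],a[0],C['side'],b[0]))
E
python3 a.py
```

```text
0.0 [ 0.1436 -0.6076  0.2436] [[-0.9733 -0.0002  0.2297]
 [-0.2297  0.0022 -0.9733]
 [-0.0004 -1.     -0.0022]] 1.0025722648428608 [0.8658 0.5095 0.7813]
top [0.4935 0.2698 0.9235]
side [0.3229 1.0264 0.4615]
caddy top [(array([421.12 , 242.592]), 0.55), (array([284.992, 133.92 ]), 0.48)]
caddy side [(array([347.968, 239.616]), 0.64)]
    [0.5489 0.0633 0.0011]
    [0.5966 0.2948 0.1356]
panel_home top [(array([427.52 , 249.024]), 0.62)]
panel_home side [(array([354.624, 223.2  ]), 0.55)]
    [0.537  0.0605 0.036 ]
stud_base top []
stud_base side [(array([322.624, 208.992]), 0.82)]
stand top [(array([256.32, 268.32]), 0.92), (array([306.624, 336.816]), 0.26)]
stand side [(array([322.112, 324.816]), 0.61)]
    [0.5083 0.3581 0.0008]
    [ 0.4596  0.2975 -0.0188]
panel_center top [(array([238.912, 351.984]), 0.97), (array([253.376, 266.112]), 0.65)]
panel_center side [(array([304.576, 363.6  ]), 0.73), (array([423.296, 333.408]), 0.65)]
    [0.4415 0.423  0.003 ]
    [0.3643 0.3832 0.0346]
    [ 0.5219  0.3722 -0.0623]
    [0.4315 0.3602 0.0167]
cap_foot top [(array([305.792, 337.008]), 0.87)]
cap_foot side [(array([419.968, 309.984]), 0.77)]
    [ 0.3826  0.2696 -0.0005]
cap_knob top [(array([305.088, 342.816]), 0.77)]
cap_knob side [(array([420.608, 284.88 ]), 0.7)]
    [0.3824 0.2714 0.0446]
spice_red_mid top [(array([285.504, 133.584]), 0.64), (array([304.896, 340.992]), 0.36)]
spice_red_mid side [(array([195.008, 252.912]), 0.55)]
    [0.7373 0.3048 0.0535]
    [0.5494 0.3764 0.1555]
spice_gold_mid top [(array([342.72 , 123.408]), 0.83)]
spice_gold_mid side [(array([213.12 , 230.208]), 0.78)]
    [0.7554 0.2064 0.0492]
```

View pics/top0.png

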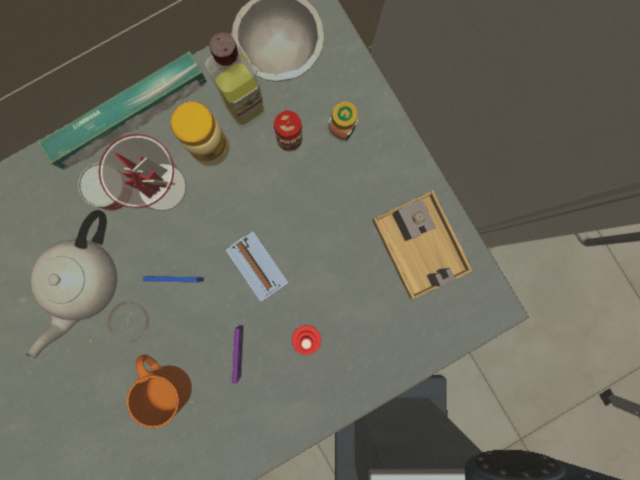

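View pics/side0.png

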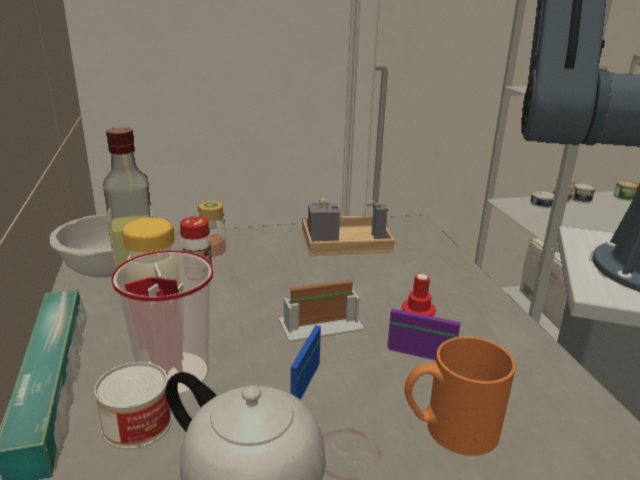

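Top view: the panel stands in the stand at about (255,262). The caddy is at (421,245), with its stud post at (415,218) and its narrow post at (441,277). The cap is at (306,340). The blue and purple panels are look-alikes. Next I'll fit subpixel outlines.

```bash
cat > b.py <<'E'
from h import *
T=cv2.imread('pics/top0.png'); S=cv2.imread('pics/side0.png')
def crop(I,x,y,w,h,f): return cv2.resize(I[y:y+h,x:x+w],None,fx=f,fy=f,interpolation=cv2.INTER_CUBIC)
a=crop(T,370,188,104,114,5)[:, :520]; b=crop(T,222,228,70,76,4)
o=np.zeros((570,800,3),np.uint8); o[:570,:520]=a; o[:304,520:800]=b
cv2.imwrite('pics/c1.png',o)
a=crop(S,298,194,100,60,5); b=crop(S,275,276,92,62,5)
o=np.zeros((600,500,3),np.uint8); o[:300,:500]=a; o[300:600,:460]=b[:300]
cv2.imwrite('pics/c2.png',o)
E
python3 b.py
```

```text
(no output)
```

View pics/c1.png

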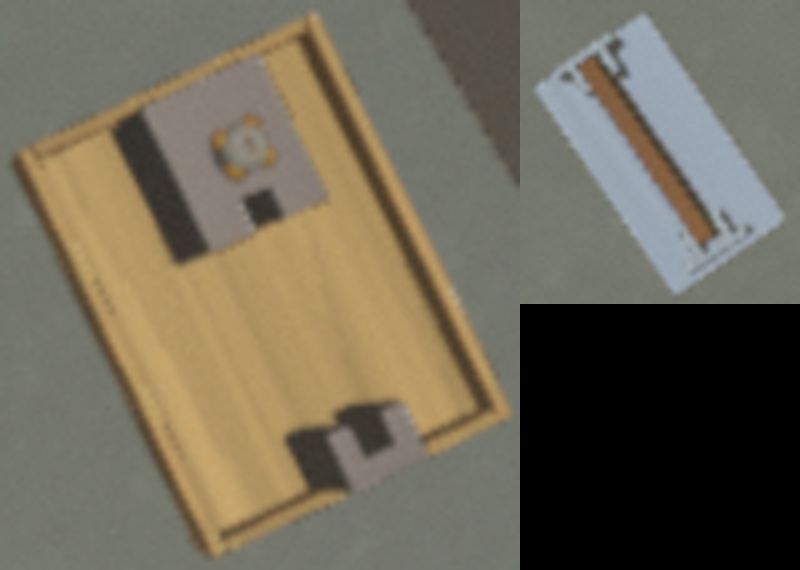

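View pics/c2.png

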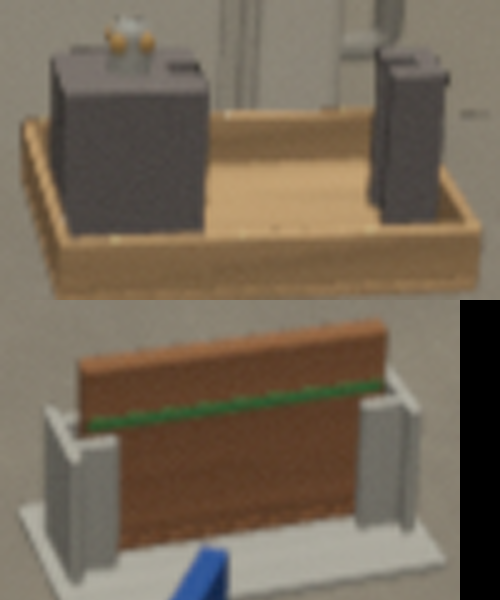

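```bash
cat > c.py <<'E'
from h import *
from scipy.optimize import least_squares
np.set_printoptions(precision=4,suppress=True)
C={n:cam(n) for n in('top','side')}
def px(p,o,f): return (np.array(p,float)+.5)/f-.5+np.array(o)
def fit(obs,x0):
    def res(p,full=False):
        c,s=np.cos(p[2]),np.sin(p[2]); r=[]
        for n,L,uv in obs:
            L=np.array(L)/1000; W=[p[0]+c*L[0]-s*L[1],p[1]+s*L[0]+c*L[1],L[2]]
            r.append(proj(C[n],W)[0]-uv)
        return np.array(r) if full else np.ravel(r)
    q=least_squares(res,x0,loss='soft_l1',f_scale=.5); return q.x,res(q.x,True)
t=lambda L,p:('top',L,px(p,(370,188),5)); s=lambda L,p:('side',L,px(p,(298,194),5))
ct=[t((78,58,27),(20,152)),t((78,-58,27),(315,12)),t((-78,58,27),(210,555)),t((-78,-58,27),(510,412)),
 t((72,-22,70),(263,58)),t((18,-22,70),(328,200)),t((18,22,70),(207,250)),t((72,22,70),(145,110)),t((45,0,90.5),(247,142))]
cs=[s((45,0,90.5),(130,16)),s((18,22,70),(208,90)),s((72,22,70),(65,92)),s((78,58,27),(63,240)),s((-78,58,27),(480,222)),s((78,-58,27),(25,120))]
for nm,o in(('top',ct),('side',cs),('both',ct+cs)):
    p,r=fit(o,[.55,.06,0.]); print('caddy',nm,p[:2],np.degrees(p[2])); print(r.round(1).tolist())
u=lambda L,p:('top',L,px((p[0]-520,p[1]),(222,228),4)); v=lambda L,p:('side',L,px((p[0],p[1]-300),(275,276),5))
pt=[u((45,0,67),(590,60)),u((-45,0,67),(706,236))]
st=[u((56,-30,4),(643,12)),u((56,30,4),(535,86)),u((-56,30,4),(677,293)),u((-56,-30,4),(785,216))]
ps=[v((45,0,67),(80,365)),v((-45,0,67),(386,324))]
for nm,o in(('ptop',pt),('stand',st),('pside',ps),('both',pt+ps+st)):
    p,r=fit(o,[.5,.36,0.]); print('panel',nm,p[:2],np.degrees(p[2])); print(r.round(1).tolist())
E
python3 c.py
```

```text
caddy top [0.5485 0.0678] 24.739253912040056
[[-0.7, -0.4], [0.3, -0.1], [0.0, 0.8], [0.5, 1.0], [-0.9, -1.4], [0.2, -0.4], [0.5, 0.7], [-1.2, -0.8], [0.1, 0.6]]
caddy side [0.55   0.0642] 25.66110793901326
[[0.1, -0.2], [0.7, -0.6], [-0.0, 0.0], [-0.6, 0.5], [0.6, 0.4], [-1.1, -0.7]]
caddy both [0.5486 0.0675] 24.70212733711888
[[-0.5, -0.6], [0.5, -0.2], [0.1, 0.7], [0.6, 1.0], [-0.7, -1.5], [0.4, -0.5], [0.6, 0.6], [-1.0, -0.9], [0.3, 0.5], [0.2, 0.4], [0.7, 0.1], [-0.2, 0.5], [-1.1, 1.0], [0.7, 1.5], [-0.6, -0.2]]
panel ptop [0.5127 0.3561] 33.261102675310454
[[-0.3, -0.8], [0.3, 0.8]]
panel stand [0.5126 0.3571] 34.935714600248126
[[0.2, -0.7], [-0.6, 0.1], [-0.2, 0.3], [0.7, -0.0]]
panel pside [0.5118 0.3574] 34.315665668483476
[[0.0, -0.0], [-0.0, 0.0]]
panel both [0.5123 0.357 ] 34.73264247658732
[[-1.4, -0.2], [0.4, 0.6], [-0.2, -0.1], [-0.4, -0.3], [0.4, -0.6], [-0.5, 0.2], [-0.3, 0.5], [0.7, 0.3]]
```

Emit:
{"name": "arm_command", "arguments": {"translation": [[-1, 0, -1], [-1, 0, -1], [-1, 0, -1]], "rotation": [[0, 0, 0], [0, 0, 0], [0, 0, 0]], "grip": [-1, -1, -1]}}

```text
time_s: 1.4
position: [0.2048, -0.5067, 0.2441]
tcp_rot: [[-0.973, 0.0, 0.232], [-0.232, 0.006, -0.973], [-0.001, -1.0, -0.006]]
force: [-0.1, 0.1, 0.6]
opening: 1.001
```

Emit:
{"name": "arm_command", "arguments": {"translation": [[-1, 0, -1], [-1, 0, -1], [-1, 0, -1]], "rotation": [[0, 0, 0], [0, 0, 0], [0, 0, 0]], "grip": [-1, -1, -1]}}

```text
time_s: 1.7
position: [0.2638, -0.4112, 0.2444]
tcp_rot: [[-0.973, -0.0, 0.233], [-0.233, 0.004, -0.973], [-0.0, -1.0, -0.004]]
force: [0.4, -0.4, -0.6]
opening: 0.998
```

Emit:
{"name": "arm_command", "arguments": {"translation": [[-1, 0, -1], [-1, 0, -1], [-1, 0, -1]], "rotation": [[0, 0, 0], [0, 0, 0], [0, 0, 0]], "grip": [-1, -1, -1]}}

```text
time_s: 2.0
position: [0.323, -0.3161, 0.2446]
tcp_rot: [[-0.972, -0.0, 0.233], [-0.233, 0.002, -0.972], [-0.0, -1.0, -0.002]]
force: [-0.3, -0.2, -0.5]
opening: 0.999
```

Emit:
{"name": "arm_command", "arguments": {"translation": [[-1, 0, -1], [-1, 0, -1], [-1, 0, -1]], "rotation": [[0, 0, 0], [0, 0, 0], [0, 0, 0]], "grip": [-1, -1, -1]}}

```text
time_s: 2.3
position: [0.3829, -0.2209, 0.2448]
tcp_rot: [[-0.972, 0.0, 0.233], [-0.233, 0.0, -0.972], [-0.001, -1.0, -0.0]]
force: [0.1, 0.0, 0.4]
opening: 0.995
```

Emit:
{"name": "arm_command", "arguments": {"translation": [[-1, 0, -1], [-1, 0, -1], [-1, 0, -1]], "rotation": [[0, 0, 0], [0, 0, 0], [0, 0, 0]], "grip": [-1, -1, -1]}}

```text
time_s: 2.6
position: [0.4431, -0.1253, 0.2448]
tcp_rot: [[-0.972, 0.002, 0.233], [-0.233, -0.0, -0.972], [-0.002, -1.0, 0.001]]
force: [-0.1, -0.2, -0.2]
opening: 1.001
```

Emit:
{"name": "arm_command", "arguments": {"translation": [[-1, 0, -1], [-1, 0, -1], [-1, 0, -1]], "rotation": [[0, 0, 0], [0, 0, 0], [0, 0, 0]], "grip": [-1, -1, -1]}}

```text
time_s: 2.9
position: [0.5033, -0.0293, 0.2449]
tcp_rot: [[-0.972, 0.003, 0.233], [-0.233, -0.0, -0.973], [-0.003, -1.0, 0.001]]
force: [-0.2, -1.0, -0.6]
opening: 0.997
```

Emit:
{"name": "arm_command", "arguments": {"translation": [[-0.247, 0, -0.933], [-0.247, 0, -0.933]], "rotation": [[0, 0, 0], [0, 0, 0]], "grip": [-1, -1]}}

```text
time_s: 3.1
position: [0.5032, 0.0468, 0.2444]
tcp_rot: [[-0.973, 0.0, 0.23], [-0.23, -0.0, -0.973], [0.0, -1.0, 0.0]]
force: [-0.4, 0.4, 0.1]
opening: 1.001
```

Emit:
{"name": "arm_command", "arguments": {"translation": [[-0.247, 0, -0.933], [-0.247, 0, -0.933]], "rotation": [[0, 0, 0], [0, 0, 0]], "grip": [-1, -1]}}

```text
time_s: 3.3
position: [0.5053, 0.1243, 0.2446]
tcp_rot: [[-0.973, 0.001, 0.23], [-0.23, -0.0, -0.973], [-0.001, -1.0, 0.0]]
force: [-0.6, -0.5, -0.7]
opening: 1.003
```

Emit:
{"name": "arm_command", "arguments": {"translation": [[-0.247, 0, -0.933], [-0.247, 0, -0.933]], "rotation": [[0, 0, 0], [0, 0, 0]], "grip": [-1, -1]}}

```text
time_s: 3.5
position: [0.5078, 0.2017, 0.2446]
tcp_rot: [[-0.973, 0.001, 0.23], [-0.23, -0.0, -0.973], [-0.001, -1.0, 0.0]]
force: [0.3, 0.4, 0.4]
opening: 1.001
```

Emit:
{"name": "arm_command", "arguments": {"translation": [[-0.247, 0, -0.933], [-0.247, 0, -0.933]], "rotation": [[0, 0, 0], [0, 0, 0]], "grip": [0, 0]}}

```text
time_s: 3.7
position: [0.5102, 0.2791, 0.2446]
tcp_rot: [[-0.973, 0.002, 0.23], [-0.23, 0.0, -0.973], [-0.002, -1.0, 0.0]]
force: [0.5, -0.3, 0.5]
opening: 0.897
```

Emit:
{"name": "arm_command", "arguments": {"translation": [[-0.247, 0, -0.933], [-0.247, 0.5, -0.933], [-0.247, 1, -0.933], [-0.247, 1, -0.933]], "rotation": [[0, -0.13, 0], [0, -0.26, 0], [0, -0.353, 0], [0, -0.353, 0]], "grip": [0, 0, 0, 0]}}

```text
time_s: 4.1
position: [0.5081, 0.3526, 0.1588]
tcp_rot: [[-0.824, -0.011, 0.566], [-0.566, -0.006, -0.824], [0.013, -1.0, -0.001]]
force: [-1.0, -0.7, -0.1]
opening: 0.554
```

```bash
cat > d.py <<'E'
from h import *
import sys
np.set_printoptions(precision=4,suppress=True)
s=bot.read_state(); p=np.array(s['position']);R=np.array(s['tcp_rot']); print(s['time_s'],p,s['opening'],s['force'],'zang',np.degrees(np.arctan2(R[1,2],R[0,2])),'\n',R, s['joint_positions'])
k=sys.argv[1]; o=np.zeros((560,800,3),np.uint8)
for i,n in enumerate(('top','side')):
    c=cam(n); cv2.imwrite(f'pics/{n}{k}.png',c[0]); u=proj(c,p+R[:,1]*.02)[0]; print(n,u)
    x,y=int(np.clip(u[0]-50,0,540)),int(np.clip(u[1]-70,0,340)); print('crop',x,y,'x4')
    o[:,i*400:i*400+400]=cv2.resize(c[0][y:y+140,x:x+100],None,fx=4,fy=4,interpolation=cv2.INTER_CUBIC)
cv2.imwrite(f'pics/v{k}.png',o)
E
python3 d.py 1
```

```text
4.1 [0.5081 0.3526 0.1588] 0.5542137168002991 [-1.0265 -0.694  -0.1232] zang -55.513055914900775 
 [[-0.8242 -0.011   0.5662]
 [-0.5662 -0.0063 -0.8243]
 [ 0.0126 -0.9999 -0.001 ]] [24.4465 35.8999 86.9292 -0.0826 57.8945 80.0035]
top [251.2318 266.6584]
crop 201 196 x4
side [326.9073 236.9586]
crop 276 166 x4
```

View pics/v1.png

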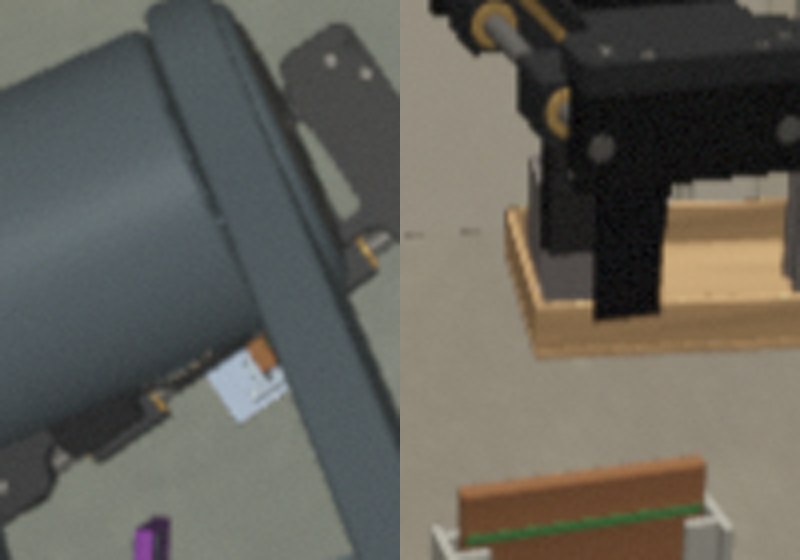

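Emit:
{"name": "arm_command", "arguments": {"translation": [[0, 0, 0], [0, 0, 0]], "rotation": [[0, 0, 0], [0, 0, 0]], "grip": [0, 0]}}

```text
time_s: 4.4
position: [0.5129, 0.3547, 0.1671]
tcp_rot: [[-0.826, 0.004, 0.564], [-0.564, 0.002, -0.826], [-0.005, -1.0, 0.001]]
force: [-0.1, -0.3, 0.3]
opening: 0.503
```

Emit:
{"name": "arm_command", "arguments": {"translation": [[-0.016, 0.5, -0.02], [-0.016, 1, -0.02], [-0.016, 1, -0.02], [-0.016, 1, -0.02]], "rotation": [[0, 0, 0], [0, 0, 0], [0, 0, 0], [0, 0, 0]], "grip": [0, 0, 0, 0]}}

```text
time_s: 4.8
position: [0.5117, 0.357, 0.0856]
tcp_rot: [[-0.825, 0.001, 0.565], [-0.565, 0.0, -0.825], [-0.001, -1.0, 0.0]]
force: [0.0, 0.4, -0.7]
opening: 0.506
```

```bash
python3 d.py 2
```

```text
4.8 [0.5117 0.357  0.0856] 0.5064387619025259 [ 0.0275  0.3881 -0.6706] zang -55.58257583859159 
 [[-0.8249  0.0007  0.5652]
 [-0.5652  0.0003 -0.8249]
 [-0.0007 -1.      0.0001]] [24.6581 41.8925 89.0414 -0.0016 49.023  80.2417]
top [253.1169 265.1724]
crop 203 195 x4
side [321.7913 285.1863]
crop 271 215 x4
```

View pics/v2.png

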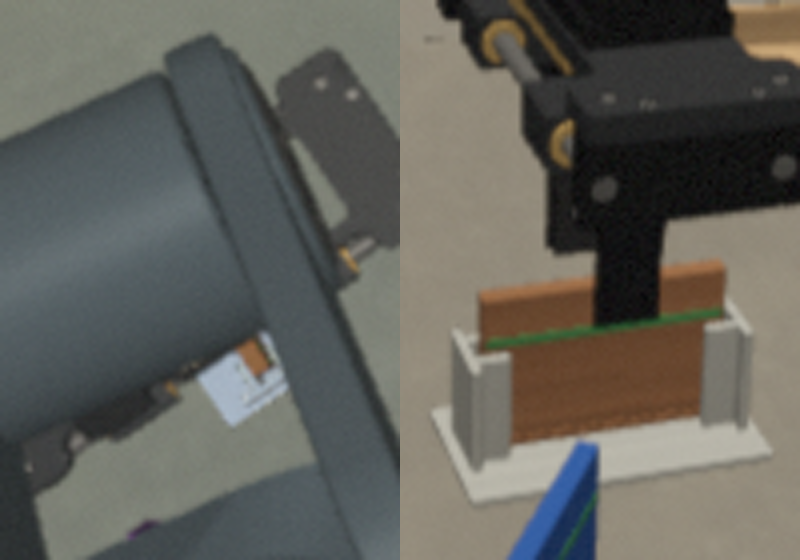

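Side view: the open fingers straddle the panel. The projected TCP is at crop column 603, against the panel's middle at 602. Now descend and grip.

Emit:
{"name": "arm_command", "arguments": {"translation": [[0, 0.17, 0], [0, 0.34, 0], [0, 0.34, 0]], "rotation": [[0, 0, 0], [0, 0, 0], [0, 0, 0]], "grip": [0, 0, 0]}}

```text
time_s: 5.2
position: [0.5097, 0.3565, 0.0556]
tcp_rot: [[-0.824, -0.003, 0.566], [-0.566, -0.002, -0.824], [0.004, -1.0, -0.001]]
force: [0.1, -0.3, 0.2]
opening: 0.501
```

Emit:
{"name": "arm_command", "arguments": {"translation": [[0, 0, 0], [0, 0, 0], [0, 0, 0], [0, 0, 0], [0, 0, 0]], "rotation": [[0, 0, 0], [0, 0, 0], [0, 0, 0], [0, 0, 0], [0, 0, 0]], "grip": [1, 1, 1, 1, 1]}}

```text
time_s: 5.7
position: [0.5112, 0.3572, 0.0576]
tcp_rot: [[-0.824, 0.0, 0.566], [-0.566, 0.0, -0.824], [-0.0, -1.0, 0.0]]
force: [0.1, 0.8, 0.7]
opening: 0.131
```

Emit:
{"name": "arm_command", "arguments": {"translation": [[0, 0, 0], [0, 0, 0], [0, 0, 0]], "rotation": [[0, 0, 0], [0, 0, 0], [0, 0, 0]], "grip": [1, 1, 1]}}

```text
time_s: 6.0
position: [0.5112, 0.3572, 0.0575]
tcp_rot: [[-0.825, 0.0, 0.566], [-0.566, 0.0, -0.825], [-0.0, -1.0, 0.0]]
force: [0.1, -0.5, 1.6]
opening: 0.089
```

Emit:
{"name": "arm_command", "arguments": {"translation": [[0, -0.4, 0], [0, -0.8, 0], [0, -0.8, 0]], "rotation": [[0, 0, 0], [0, 0, 0], [0, 0, 0]], "grip": [1, 1, 1]}}

```text
time_s: 6.3
position: [0.5139, 0.3585, 0.1255]
tcp_rot: [[-0.824, 0.008, 0.566], [-0.566, 0.004, -0.824], [-0.009, -1.0, 0.001]]
force: [1.3, 0.3, 0.3]
opening: 0.086
```

Emit:
{"name": "arm_command", "arguments": {"translation": [[0, -0.5, 0], [0, -0.8, 0], [0, -0.8, 0]], "rotation": [[0, 0, 0], [0, 0, 0], [0, 0, 0]], "grip": [1, 1, 1]}}

```text
time_s: 6.6
position: [0.513, 0.3581, 0.1883]
tcp_rot: [[-0.824, 0.006, 0.566], [-0.566, 0.003, -0.824], [-0.007, -1.0, 0.001]]
force: [-0.2, 0.8, -0.9]
opening: 0.09
```

Emit:
{"name": "arm_command", "arguments": {"translation": [[0.25, 0, 0.4], [0.469, 0, 0.805], [0.469, 0, 0.805]], "rotation": [[0, 0, 0], [0, 0, 0], [0, 0, 0]], "grip": [1, 1, 1]}}

```text
time_s: 6.9
position: [0.5154, 0.2787, 0.1831]
tcp_rot: [[-0.827, -0.005, 0.563], [-0.563, -0.003, -0.827], [0.006, -1.0, -0.0]]
force: [-0.7, 0.2, -0.3]
opening: 0.087
```

Emit:
{"name": "arm_command", "arguments": {"translation": [[0.25, 0, 0.4], [0.469, 0, 0.805], [0.469, 0, 0.805]], "rotation": [[0, 0, 0], [0, 0, 0], [0, 0, 0]], "grip": [1, 1, 1]}}

```text
time_s: 7.2
position: [0.5216, 0.2053, 0.1837]
tcp_rot: [[-0.827, -0.003, 0.563], [-0.563, -0.002, -0.827], [0.004, -1.0, -0.0]]
force: [-0.1, 0.3, -0.3]
opening: 0.09
```

Emit:
{"name": "arm_command", "arguments": {"translation": [[0.25, 0, 0.4], [0.469, 0, 0.805], [0.469, 0, 0.805]], "rotation": [[0, 0, 0], [0, 0, 0], [0, 0, 0]], "grip": [1, 1, 1]}}

```text
time_s: 7.5
position: [0.5278, 0.1316, 0.1841]
tcp_rot: [[-0.827, -0.002, 0.563], [-0.563, -0.001, -0.827], [0.002, -1.0, -0.0]]
force: [0.1, 0.8, -1.8]
opening: 0.089
```

Emit:
{"name": "arm_command", "arguments": {"translation": [[0.25, 0, 0.4], [0.469, 0, 0.805], [0.469, 0, 0.805], [0.469, 0, 0.805], [0.469, 0, 0.805]], "rotation": [[0, 0.08, 0], [0, 0.162, 0], [0, 0.162, 0], [0, 0.162, 0], [0, 0.162, 0]], "grip": [1, 1, 1, 1, 1]}}

```text
time_s: 8.0
position: [0.5326, 0.0614, 0.1848]
tcp_rot: [[-0.908, -0.001, 0.42], [-0.42, 0.001, -0.908], [0.001, -1.0, -0.001]]
force: [0.8, 0.2, -1.2]
opening: 0.088
```

```bash
python3 d.py 3
```

```text
8.0 [0.5326 0.0614 0.1848] 0.08831128920419438 [ 0.8483  0.2281 -1.1678] zang -65.17140891778129 
 [[-0.9076 -0.0014  0.4199]
 [-0.4199  0.0009 -0.9076]
 [ 0.0009 -1.     -0.0014]] [-5.3997 28.155  98.2734  0.0557 53.6554 59.7387]
top [447.9129 249.2559]
crop 397 179 x4
side [359.4019 157.6083]
crop 309 87 x4
```

View pics/v3.png

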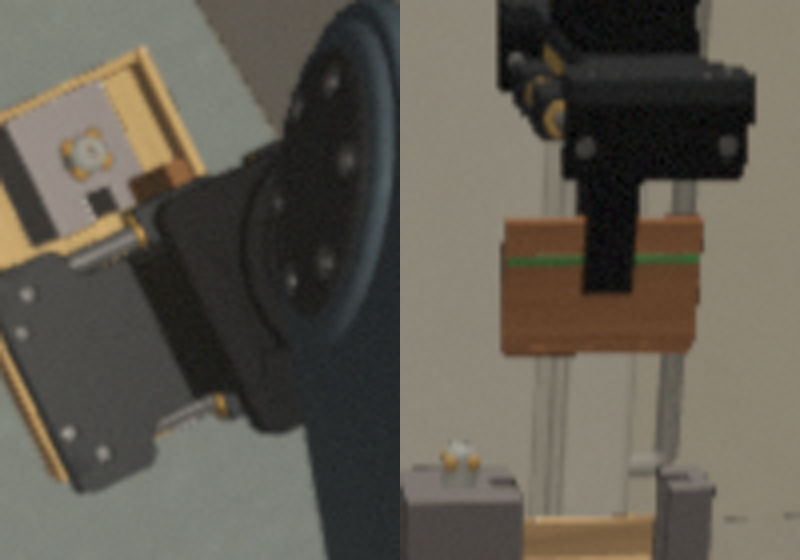

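Emit:
{"name": "arm_command", "arguments": {"translation": [[0, 0.3, 0], [0, 0.62, 0], [0, 0.62, 0], [0, 0.62, 0], [0, 0.62, 0]], "rotation": [[0, 0, 0], [0, 0, 0], [0, 0, 0], [0, 0, 0], [0, 0, 0]], "grip": [1, 1, 1, 1, 1]}}

```text
time_s: 8.6
position: [0.5339, 0.0602, 0.1368]
tcp_rot: [[-0.908, 0.002, 0.419], [-0.419, -0.0, -0.908], [-0.002, -1.0, 0.001]]
force: [0.1, 0.5, -0.5]
opening: 0.091
```

```bash
cat > e.py <<'E'
from h import *
import sys
np.set_printoptions(precision=4,suppress=True)
s=bot.read_state(); p=np.array(s['position']);R=np.array(s['tcp_rot']); print(s['time_s'],p,s['force'],'zang',np.degrees(np.arctan2(R[1,2],R[0,2])))
k=sys.argv[1]; o=np.zeros((600,800,3),np.uint8); X=-R[:,0];Y=-R[:,2];Z=np.array([0,0,1.])
for n,(x,y,w,h,f),ox in(('top',(385,190,65,75,6),0),('side',(300,130,100,120,4),400)):
    c=cam(n); cv2.imwrite(f'pics/{n}{k}.png',c[0])
    z=cv2.resize(c[0][y:y+h,x:x+w],None,fx=f,fy=f,interpolation=cv2.INTER_CUBIC); o[:z.shape[0],ox:ox+z.shape[1]]=z
    print(n,'crop px of panel corners:')
    for a,b,cc in((45,4,31.5),(45,-4,31.5),(45,0,-31.5),(-45,4,31.5),(-45,4,-26),(45,4,-26)):
        u=proj(c,p-.022*Z+(a*X+b*Y+cc*Z)/1000)[0]; print((a,b,cc),((u-[x,y]+.5)*f-.5+[ox,0]).round(0))
cv2.imwrite(f'pics/w{k}.png',o)
E
python3 e.py 4
```

```text
8.6 [0.5339 0.0602 0.1368] [ 0.0516  0.5425 -0.5055] zang -65.21386176244114
top crop px of panel corners:
(45, 4, 31.5) [272. 201.]
(45, -4, 31.5) [301. 187.]
(45, 0, -31.5) [230. 218.]
(-45, 4, 31.5) [429. 526.]
(-45, 4, -26) [367. 526.]
(45, 4, -26) [221. 222.]
side crop px of panel corners:
(45, 4, 31.5) [538. 155.]
(45, -4, 31.5) [535. 149.]
(45, 0, -31.5) [531. 283.]
(-45, 4, 31.5) [734. 151.]
(-45, 4, -26) [725. 270.]
(45, 4, -26) [533. 275.]
```

View pics/w4.png

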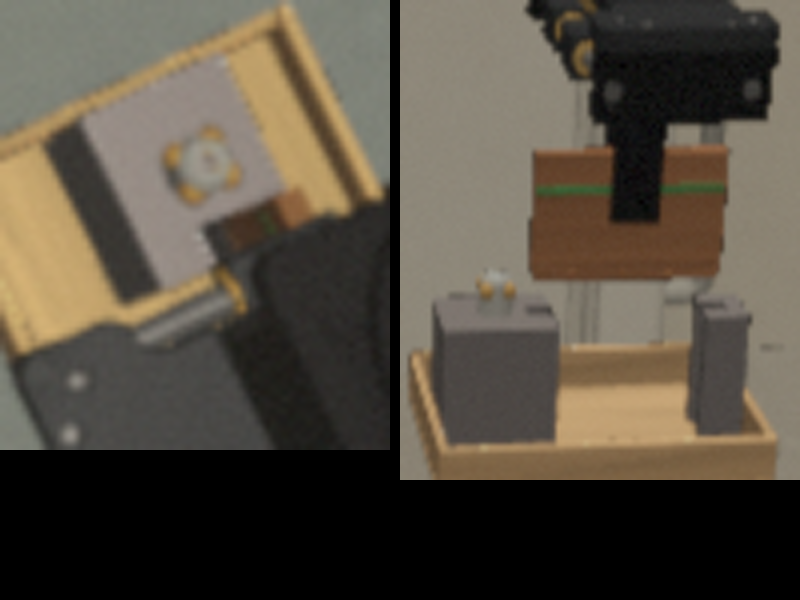

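Emit:
{"name": "arm_command", "arguments": {"translation": [[0.019, 0, -0.021], [0.019, 0.08, -0.021], [0.019, 0.14, -0.021], [0.019, 0.17, -0.021], [0.019, 0.17, -0.021]], "rotation": [[0, 0, 0], [0, 0, 0], [0, 0, 0], [0, 0, 0], [0, 0, 0]], "grip": [1, 1, 1, 1, 1]}}

```text
time_s: 9.2
position: [0.5306, 0.0607, 0.1215]
tcp_rot: [[-0.908, -0.001, 0.418], [-0.418, 0.0, -0.908], [0.001, -1.0, -0.001]]
force: [-0.4, -0.0, -0.5]
opening: 0.092
```

Emit:
{"name": "arm_command", "arguments": {"translation": [[0, 0.02, 0], [0, 0.04, 0], [0, 0.04, 0]], "rotation": [[0, 0, 0], [0, 0, 0], [0, 0, 0]], "grip": [1, 1, 1]}}

```text
time_s: 9.5
position: [0.5309, 0.0607, 0.1188]
tcp_rot: [[-0.908, -0.0, 0.418], [-0.418, 0.0, -0.908], [0.0, -1.0, -0.0]]
force: [0.3, -0.7, -1.3]
opening: 0.092
```

Emit:
{"name": "arm_command", "arguments": {"translation": [[0, 0.03, 0], [0, 0.06, 0], [0, 0.06, 0]], "rotation": [[0, 0, 0], [0, 0, 0], [0, 0, 0]], "grip": [1, 1, 1]}}

```text
time_s: 9.8
position: [0.5308, 0.0607, 0.1138]
tcp_rot: [[-0.908, -0.001, 0.418], [-0.418, 0.0, -0.908], [0.001, -1.0, -0.0]]
force: [-0.1, -0.3, -0.7]
opening: 0.091
```

```bash
python3 e.py 5; python3 -c "from h import *; s=bot.read_state();print(s['moment'])"
```

```text
9.8 [0.5308 0.0607 0.1138] [-0.1483 -0.2749 -0.7309] zang -65.26138116559821
top crop px of panel corners:
(45, 4, 31.5) [249. 222.]
(45, -4, 31.5) [277. 209.]
(45, 0, -31.5) [210. 238.]
(-45, 4, 31.5) [401. 539.]
(-45, 4, -26) [343. 537.]
(45, 4, -26) [201. 242.]
side crop px of panel corners:
(45, 4, 31.5) [542. 205.]
(45, -4, 31.5) [539. 199.]
(45, 0, -31.5) [536. 331.]
(-45, 4, 31.5) [737. 201.]
(-45, 4, -26) [728. 318.]
(45, 4, -26) [538. 323.]
[-0.01967813  0.01937832 -0.05249542]
```

Panel bottom is about 10 mm below the post tops with no contact force, so it is in the slot. Continuing down.

Emit:
{"name": "arm_command", "arguments": {"translation": [[0, 0.07, 0], [0, 0.14, 0], [0, 0.2, 0], [0, 0.25, 0], [0, 0.25, 0]], "rotation": [[0, 0, 0], [0, 0, 0], [0, 0, 0], [0, 0, 0], [0, 0, 0]], "grip": [1, 1, 1, 1, 1]}}

```text
time_s: 10.4
position: [0.5306, 0.0607, 0.0934]
tcp_rot: [[-0.908, -0.001, 0.419], [-0.419, 0.0, -0.908], [0.001, -1.0, -0.001]]
force: [-0.4, 0.2, -1.1]
opening: 0.094
```

Emit:
{"name": "arm_command", "arguments": {"translation": [[0, 0.09, 0], [0, 0.18, 0], [0, 0.26, 0], [0, 0.33, 0], [0, 0.33, 0]], "rotation": [[0, 0, 0], [0, 0, 0], [0, 0, 0], [0, 0, 0], [0, 0, 0]], "grip": [1, 1, 1, 1, 1]}}

```text
time_s: 10.9
position: [0.5305, 0.0607, 0.0668]
tcp_rot: [[-0.908, -0.002, 0.419], [-0.419, 0.0, -0.908], [0.001, -1.0, -0.001]]
force: [-0.1, -0.5, -0.6]
opening: 0.084
```

Emit:
{"name": "arm_command", "arguments": {"translation": [[0, 0.03, 0], [0, 0.05, 0], [0, 0.05, 0]], "rotation": [[0, 0, 0], [0, 0, 0], [0, 0, 0]], "grip": [1, 1, 1]}}

```text
time_s: 11.2
position: [0.531, 0.0607, 0.0637]
tcp_rot: [[-0.908, -0.0, 0.418], [-0.418, 0.0, -0.908], [0.0, -1.0, -0.0]]
force: [0.5, 1.4, -0.8]
opening: 0.09
```

Emit:
{"name": "arm_command", "arguments": {"translation": [[0, 0.03, 0], [0, 0.05, 0], [0, 0.05, 0]], "rotation": [[0, 0, 0], [0, 0, 0], [0, 0, 0]], "grip": [1, 1, 1]}}

```text
time_s: 11.5
position: [0.5311, 0.0607, 0.0597]
tcp_rot: [[-0.908, 0.0, 0.419], [-0.419, 0.0, -0.908], [-0.0, -1.0, -0.0]]
force: [-0.4, 0.4, -0.0]
opening: 0.089
```

Emit:
{"name": "arm_command", "arguments": {"translation": [[0, 0.02, 0], [0, 0.02, 0], [0, 0.02, 0]], "rotation": [[0, 0, 0], [0, 0, 0], [0, 0, 0]], "grip": [1, 1, 1]}}

```text
time_s: 11.8
position: [0.5312, 0.0608, 0.0595]
tcp_rot: [[-0.908, 0.001, 0.419], [-0.419, -0.0, -0.908], [-0.001, -1.0, 0.0]]
force: [-0.9, -0.2, 9.5]
opening: 0.086
```

Emit:
{"name": "arm_command", "arguments": {"translation": [[0, 0, 0], [0, 0, 0], [0, 0, 0], [0, 0, 0]], "rotation": [[0, 0, 0], [0, 0, 0], [0, 0, 0], [0, 0, 0]], "grip": [0.3, 0.3, 0.3, 0.3]}}

```text
time_s: 12.2
position: [0.5309, 0.0607, 0.0579]
tcp_rot: [[-0.908, -0.0, 0.419], [-0.419, 0.0, -0.908], [0.0, -1.0, -0.0]]
force: [0.2, 0.3, 0.6]
opening: 0.319
```

Emit:
{"name": "arm_command", "arguments": {"translation": [[0, -0.3, 0], [0, -0.8, 0], [0, -1, 0], [0, -1, 0]], "rotation": [[0, 0, 0], [0, 0, 0], [0, 0, 0], [0, 0, 0]], "grip": [0.3, 0.3, 0.3, 0.3]}}

```text
time_s: 12.6
position: [0.5328, 0.0606, 0.1404]
tcp_rot: [[-0.908, 0.006, 0.419], [-0.419, -0.001, -0.908], [-0.005, -1.0, 0.003]]
force: [0.1, 0.5, 0.1]
opening: 0.353
```

```bash
cat > f.py <<'E'
from h import *
np.set_printoptions(precision=4,suppress=True)
c={n:cam(n) for n in('top','side')}
for n in c: cv2.imwrite(f'pics/{n}6.png',c[n][0])
U={}
for n,(x,y,w,h) in dict(top=(280,315,50,50),side=(395,265,50,65)).items():
    I=c[n][0][y:y+h,x:x+w].astype(int); red=(I[...,2]>110)&(I[...,0]<80)&(I[...,1]<80)
    yy,xx=np.nonzero(red); print(n,'red bbox',xx.min()+x,xx.max()+x,yy.min()+y,yy.max()+y)
    wh=(I.min(2)>150); yy,xx=np.nonzero(wh); print('white',len(xx),xx.mean()+x,yy.mean()+y); U[n]=(xx.mean()+x,yy.mean()+y); print(onz(c[n],U[n],.058))
print('tri',tri(c['top'],U['top'],c['side'],U['side']))
T=c['top'][0];S=c['side'][0]; o=np.zeros((560,800,3),np.uint8)
r=lambda I,x,y,w,h,f:cv2.resize(I[y:y+h,x:x+w],None,fx=f,fy=f,interpolation=cv2.INTER_CUBIC)
o[:200,:200]=r(T,280,315,50,50,4); o[200:460,:200]=r(S,395,265,50,65,4)
o[:560,200:600]=r(T,385,185,100,140,4)[:, :400]; o[:280,600:]=r(S,300,190,100,140,2); cv2.imwrite('pics/w6.png',o)
E
python3 f.py
```

```text
top red bbox 292 319 326 353
white 62 305.93548387096774 343.741935483871
[0.3821 0.2699 0.058 ]
side red bbox 402 435 276 315
white 33 421.93939393939394 275.8787878787879
[0.3827 0.2678 0.058 ]
tri [0.3824 0.2699 0.0592]
```

View pics/w6.png

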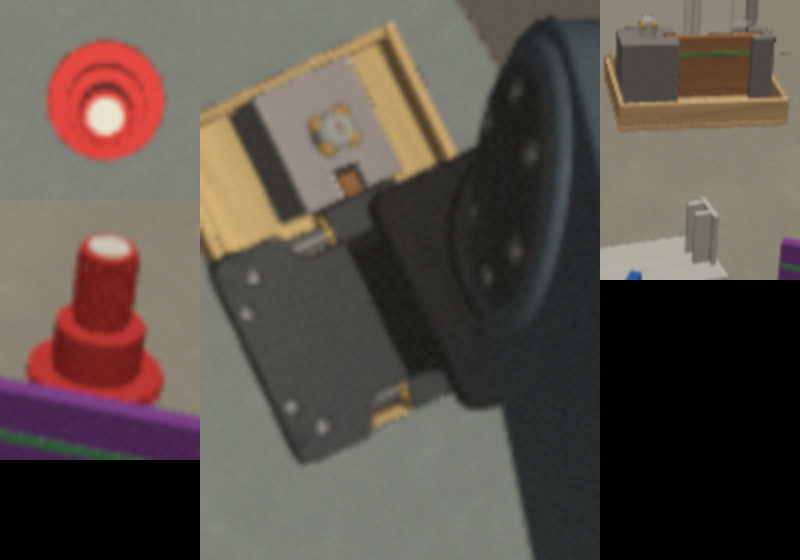

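Top and side views: the panel is down in the slot, flush with the posts, and its end shows at (349,180) in the crop. The cap is upright with its white dot at top pixel (305.9,343.7). Moving to the cap.

Emit:
{"name": "arm_command", "arguments": {"translation": [[0.1475, 0, -0.4], [0.1475, 0, -0.789], [0.1475, 0, -0.789]], "rotation": [[0, 0, 0], [0, 0, 0], [0, 0, 0]], "grip": [0, 0, 0]}}

```text
time_s: 13.0
position: [0.4896, 0.1153, 0.1362]
tcp_rot: [[-0.907, -0.008, 0.421], [-0.421, 0.001, -0.907], [0.007, -1.0, -0.004]]
force: [0.5, -0.5, -0.0]
opening: 0.486
```

Emit:
{"name": "arm_command", "arguments": {"translation": [[0.1475, 0, -0.4], [0.1475, 0, -0.789], [0.1475, 0, -0.789]], "rotation": [[0, 0, 0], [0, 0, 0], [0, 0, 0]], "grip": [0, 0, 0]}}

```text
time_s: 13.3
position: [0.4538, 0.1671, 0.1367]
tcp_rot: [[-0.907, -0.005, 0.421], [-0.421, -0.0, -0.907], [0.005, -1.0, -0.002]]
force: [-0.2, 0.2, 0.6]
opening: 0.502
```

Emit:
{"name": "arm_command", "arguments": {"translation": [[0.1475, 0, -0.4], [0.1475, 0, -0.789], [0.1475, 0, -0.789]], "rotation": [[0, 0, 0], [0, 0, 0], [0, 0, 0]], "grip": [0, 0, 0]}}

```text
time_s: 13.6
position: [0.418, 0.219, 0.1372]
tcp_rot: [[-0.907, -0.003, 0.421], [-0.421, -0.0, -0.907], [0.003, -1.0, -0.001]]
force: [-0.8, 0.1, -0.7]
opening: 0.502
```

Emit:
{"name": "arm_command", "arguments": {"translation": [[0.1475, 0, -0.4], [0.1475, 0, -0.789], [0.1475, 0, -0.789], [0.1475, 0, -0.789], [0.1475, 0, -0.789]], "rotation": [[0, 0, 0], [0, 0, 0], [0, 0, 0], [0, 0, 0], [0, 0, 0]], "grip": [0, 0, 0, 0, 0]}}

```text
time_s: 14.1
position: [0.3837, 0.2694, 0.1378]
tcp_rot: [[-0.909, 0.0, 0.418], [-0.418, -0.0, -0.909], [-0.0, -1.0, 0.0]]
force: [-0.5, -0.3, -0.4]
opening: 0.502
```

Emit:
{"name": "arm_command", "arguments": {"translation": [[0.01, 0.4, -0.02], [0.01, 0.8, -0.02], [0.01, 0.8, -0.02], [0.01, 0.8, -0.02]], "rotation": [[0, 0, 0], [0, 0, 0], [0, 0, 0], [0, 0, 0]], "grip": [0, 0, 0, 0]}}

```text
time_s: 14.5
position: [0.3815, 0.2705, 0.0739]
tcp_rot: [[-0.909, -0.001, 0.417], [-0.417, -0.001, -0.909], [0.001, -1.0, 0.0]]
force: [-0.1, -0.2, 1.3]
opening: 0.501
```

Emit:
{"name": "arm_command", "arguments": {"translation": [[0, 0.14, 0], [0, 0.27, 0], [0, 0.27, 0], [0, 0.27, 0]], "rotation": [[0, 0, 0], [0, 0, 0], [0, 0, 0], [0, 0, 0]], "grip": [0, 0, 0, 0]}}

```text
time_s: 14.9
position: [0.381, 0.2714, 0.0526]
tcp_rot: [[-0.908, -0.0, 0.419], [-0.419, -0.0, -0.908], [0.0, -1.0, 0.0]]
force: [-0.1, -0.7, 0.2]
opening: 0.498
```

Emit:
{"name": "arm_command", "arguments": {"translation": [[-0.01, 0.015, 0], [-0.01, 0.015, 0]], "rotation": [[0, 0, 0], [0, 0, 0]], "grip": [0, 0]}}

```text
time_s: 15.1
position: [0.3821, 0.2719, 0.0516]
tcp_rot: [[-0.908, 0.001, 0.419], [-0.419, 0.0, -0.908], [-0.001, -1.0, 0.0]]
force: [-0.3, 0.7, -0.1]
opening: 0.495
```

Emit:
{"name": "arm_command", "arguments": {"translation": [[0, 0, 0], [0, 0, 0], [0, 0, 0], [0, 0, 0], [0, 0, 0]], "rotation": [[0, 0, 0], [0, 0, 0], [0, 0, 0], [0, 0, 0], [0, 0, 0]], "grip": [1, 1, 1, 1, 1]}}

```text
time_s: 15.6
position: [0.3818, 0.2717, 0.0514]
tcp_rot: [[-0.908, 0.0, 0.419], [-0.419, 0.0, -0.908], [-0.0, -1.0, 0.0]]
force: [0.3, -0.3, 0.8]
opening: 0.243
```

Emit:
{"name": "arm_command", "arguments": {"translation": [[0, 0, 0], [0, -0.4, 0], [0, -1, 0], [0, -1, 0], [0, -1, 0]], "rotation": [[0, 0, 0], [0, 0, 0], [0, 0, 0], [0, 0, 0], [0, 0, 0]], "grip": [1, 1, 1, 1, 1]}}

```text
time_s: 16.1
position: [0.3823, 0.272, 0.1323]
tcp_rot: [[-0.908, 0.003, 0.419], [-0.419, 0.001, -0.908], [-0.003, -1.0, 0.0]]
force: [-0.3, 0.5, -0.7]
opening: 0.247
```

Emit:
{"name": "arm_command", "arguments": {"translation": [[0, -0.4, 0], [0, -0.6, 0], [0, -0.6, 0]], "rotation": [[0, 0, 0], [0, 0, 0], [0, 0, 0]], "grip": [1, 1, 1]}}

```text
time_s: 16.4
position: [0.3822, 0.2719, 0.1797]
tcp_rot: [[-0.908, 0.002, 0.419], [-0.419, 0.001, -0.908], [-0.002, -1.0, 0.0]]
force: [1.0, -0.1, -1.1]
opening: 0.243
```

Emit:
{"name": "arm_command", "arguments": {"translation": [[-0.17, 0, 0.4], [-0.345, 0, 0.794], [-0.345, 0, 0.794]], "rotation": [[0, 0, 0], [0, 0, 0], [0, 0, 0]], "grip": [1, 1, 1]}}

```text
time_s: 16.7
position: [0.4364, 0.2236, 0.1776]
tcp_rot: [[-0.91, 0.001, 0.415], [-0.415, -0.001, -0.91], [-0.0, -1.0, 0.001]]
force: [-0.1, 0.5, -0.3]
opening: 0.244
```

Emit:
{"name": "arm_command", "arguments": {"translation": [[-0.17, 0, 0.4], [-0.345, 0, 0.794], [-0.345, 0, 0.794]], "rotation": [[0, 0, 0], [0, 0, 0], [0, 0, 0]], "grip": [1, 1, 1]}}

```text
time_s: 17.0
position: [0.4879, 0.1775, 0.1777]
tcp_rot: [[-0.91, 0.001, 0.415], [-0.415, -0.001, -0.91], [-0.001, -1.0, 0.001]]
force: [0.3, -0.5, 0.1]
opening: 0.246
```

Emit:
{"name": "arm_command", "arguments": {"translation": [[-0.17, 0, 0.4], [-0.345, 0, 0.794], [-0.345, 0, 0.794]], "rotation": [[0, 0, 0], [0, 0, 0], [0, 0, 0]], "grip": [1, 1, 1]}}

```text
time_s: 17.3
position: [0.5392, 0.1315, 0.1778]
tcp_rot: [[-0.909, 0.001, 0.416], [-0.416, -0.001, -0.909], [-0.001, -1.0, 0.001]]
force: [0.1, 0.7, -0.3]
opening: 0.24
```

Emit:
{"name": "arm_command", "arguments": {"translation": [[-0.17, 0, 0.4], [-0.345, 0, 0.794], [-0.345, 0, 0.794], [-0.345, 0, 0.794], [-0.345, 0, 0.794]], "rotation": [[0, 0, 0], [0, 0, 0], [0, 0, 0], [0, 0, 0], [0, 0, 0]], "grip": [1, 1, 1, 1, 1]}}

```text
time_s: 17.8
position: [0.586, 0.0884, 0.1781]
tcp_rot: [[-0.908, -0.004, 0.419], [-0.419, 0.001, -0.908], [0.004, -1.0, -0.002]]
force: [0.2, -0.5, 0.2]
opening: 0.242
```

```bash
cat > g.py <<'E'
from h import *
import sys
np.set_printoptions(precision=4,suppress=True)
k=sys.argv[1]
s=bot.read_state(); p=np.array(s['position']); print(s['time_s'],p,s['force'])
R=np.array(s['tcp_rot']);o=np.zeros((600,800,3),np.uint8)
for n,(x,y,w,h,f),ox in(('side',(290,130,80,120,5),0),('top',(370,160,66,100,6),400)):
    c=cam(n); cv2.imwrite(f'pics/{n}{k}.png',c[0]); z=cv2.resize(c[0][y:y+h,x:x+w],None,fx=f,fy=f,interpolation=cv2.INTER_CUBIC); o[:z.shape[0],ox:ox+z.shape[1]]=z
    P=dict(foot=p-[0,0,.0514],knobtop=p+[0,0,.0066],tipnow=[p[0],p[1],.0905])
    for a in P: print(n,a,((proj(c,P[a])[0]-[x,y]+.5)*f-.5+[ox,0]).round(0))
cv2.imwrite(f'pics/x{k}.png',o)
E
python3 g.py 7
```

```text
17.8 [0.586  0.0884 0.1781] [ 0.1896 -0.4736  0.2187]
side foot [181. 247.]
side knobtop [186.  90.]
side tipnow [178. 341.]
top foot [721. 339.]
top knobtop [776. 311.]
top tipnow [691. 354.]
```

View pics/x7.png

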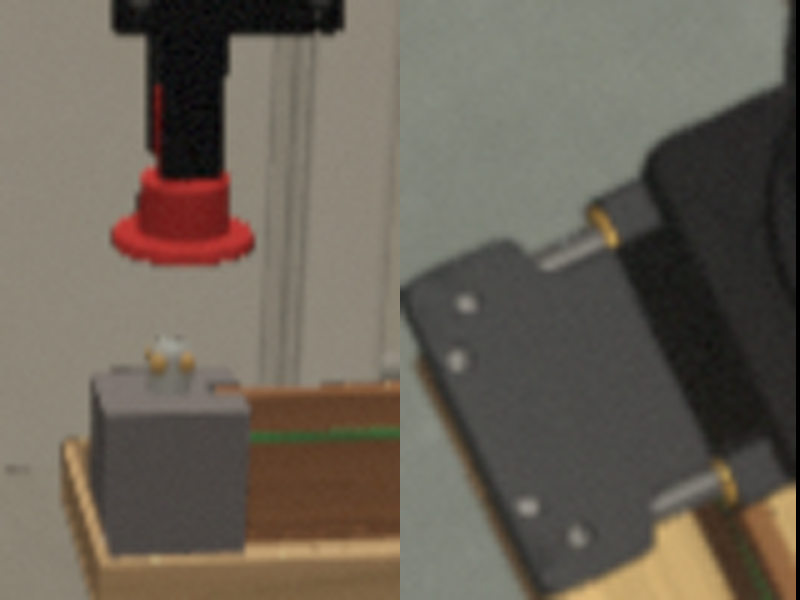

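Emit:
{"name": "arm_command", "arguments": {"translation": [[-0.034, 0, 0.025], [-0.034, 0.15, 0.025], [-0.034, 0.3, 0.025], [-0.034, 0.36, 0.025], [-0.034, 0.36, 0.025]], "rotation": [[0, 0, 0], [0, 0, 0], [0, 0, 0], [0, 0, 0], [0, 0, 0]], "grip": [1, 1, 1, 1, 1]}}

```text
time_s: 18.4
position: [0.5905, 0.0865, 0.1488]
tcp_rot: [[-0.908, -0.004, 0.418], [-0.418, 0.0, -0.908], [0.003, -1.0, -0.002]]
force: [0.4, -1.0, -1.1]
opening: 0.242
```

Emit:
{"name": "arm_command", "arguments": {"translation": [[0, 0, 0], [0, 0, 0]], "rotation": [[0, 0, 0], [0, 0, 0]], "grip": [1, 1]}}

```text
time_s: 18.6
position: [0.592, 0.0864, 0.1508]
tcp_rot: [[-0.908, 0.001, 0.418], [-0.418, -0.0, -0.908], [-0.001, -1.0, 0.0]]
force: [-0.1, -0.1, -0.0]
opening: 0.241
```

Emit:
{"name": "arm_command", "arguments": {"translation": [[0.024, 0, -0.029], [0.024, 0, -0.029], [0.024, 0, -0.029], [0.024, 0, -0.029]], "rotation": [[0, 0, 0], [0, 0, 0], [0, 0, 0], [0, 0, 0]], "grip": [1, 1, 1, 1]}}

```text
time_s: 19.0
position: [0.5891, 0.0878, 0.1507]
tcp_rot: [[-0.908, 0.0, 0.419], [-0.419, 0.0, -0.908], [-0.0, -1.0, 0.0]]
force: [0.6, -0.1, 0.2]
opening: 0.244
```

```bash
cat > k.py <<'E'
from h import *
np.set_printoptions(precision=3,suppress=True)
s=bot.read_state(); p=np.array(s['position']); print(s['time_s'],p,s['force'])
c=cam('side'); cv2.imwrite('pics/side8.png',c[0]); I=c[0].astype(int)
x,y,w,h=290,130,80,120; z=cv2.resize(c[0][y:y+h,x:x+w],None,fx=5,fy=5,interpolation=cv2.INTER_CUBIC); cv2.imwrite('pics/x8.png',z)
red=(I[...,2]>100)&(I[...,1]<60)&(I[...,0]<60); red[:,:300]=0; red[:,360:]=0; red[260:]=0
for r in range(170,215):
    q=np.nonzero(red[r])[0]
    if len(q): print(r,q.min(),q.max(),(q.min()+q.max())/2)
for r in range(196,212): print(r,I[r,312:336,2]-I[r,312:336,0])
print('foot',proj(c,p-[0,0,.0514]),'tip',proj(c,[p[0],p[1],.0905]))
E
python3 k.py
```

```text
19.0 [0.589 0.088 0.151] [ 0.645 -0.146  0.24 ]
177 319 319 319.0
178 319 319 319.0
179 318 332 325.0
180 317 332 324.5
181 317 333 325.0
182 317 333 325.0
183 317 332 324.5
184 316 332 324.0
185 316 332 324.0
186 315 333 324.0
187 315 333 324.0
188 314 333 323.5
189 312 335 323.5
190 311 336 323.5
191 311 337 324.0
192 311 337 324.0
193 312 336 324.0
194 313 336 324.5
195 315 335 325.0
196 319 332 325.5
196 [ 22  23  30  38  48  48  76  88  88  96  94  96 100 106 100  95  94  91
  89  81  68  51  39  26]
197 [20 20 21 23 23 24 30 38 42 54 51 52 52 67 60 50 46 46 38 31 26 23 22 20]
198 [20 21 21 21 21 20 21 25 29 21 21 19 14 24 24 21 21 24 21 22 21 21 20 20]
199 [20 20 21 22 21 20 23 42 29 18 16 12  9 13 16 19 20 21 21 21 19 21 20 21]
200 [20 21 20 21 21 20 23 54 41 42 28 16 13 15 28 49 30 21 21 21 20 20 19 20]
201 [20 21 21 21 20 21 22 43 66 74 57 26 14 17 54 76 50 25 20 20 20 20 21 19]
202 [19 20 19 19 21 20 21 29 65 79 71 36 15 23 64 76 61 26 20 21 20 20 20 20]
203 [18 15 16 17 18 16 17 19 51 67 63 31 15 23 55 63 47 21 17 17 16 18 17 16]
204 [14 13 14 15 13 14 14 14 31 40 38 19 13 16 31 36 26 16 15 15 15 14 15 15]
205 [14 13 14 14 14 14 14 13 15 19 18 14 12 12 16 16 14 14 14 15 14 13 15 13]
206 [14 14 15 14 13 13 15 13 12 12 11 11 11 11 12 11 13 16 14 14 14 15 16 17]
207 [15 14 14 15 15 16 14 12 11 10 12 12 11 10 11 11 14 14 16 11 16 44 52 53]
208 [13 15 14 14 14 13 15 14 13 12 11 12 11 11 11 12 14 13 14 14 17 42 48 49]
209 [15 14 14 15 14 14 14 13 15 13 13 13 12 13 12 13 14 13 14 14 15 20 23 25]
210 [14 14 14 15 15 14 14 13 13 13 13 15 15 15 13 15 15 14 13 15 16 14 15 16]
211 [14 13 15 15 14 13 14 14 15 14 15 15 14 14 15 15 15 15 14 14 15 15 14 14]
foot [[323.903 192.926]] tip [[323.765 197.471]]
```

View pics/x8.png

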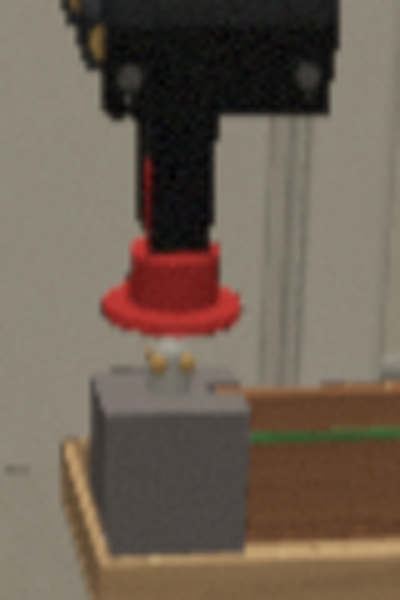

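Side view: the cap's centre is at column 324 and the stud's at about 323.9, so they are aligned sideways. Lowering onto the stud.

Emit:
{"name": "arm_command", "arguments": {"translation": [[0, 0.06, 0], [0, 0.12, 0], [0, 0.16, 0], [0, 0.16, 0]], "rotation": [[0, 0, 0], [0, 0, 0], [0, 0, 0], [0, 0, 0]], "grip": [1, 1, 1, 1]}}

```text
time_s: 19.45
position: [0.5886, 0.0878, 0.137]
tcp_rot: [[-0.908, -0.001, 0.418], [-0.418, 0.0, -0.908], [0.001, -1.0, -0.001]]
force: [0.2, -0.1, -0.2]
opening: 0.242
```

Emit:
{"name": "arm_command", "arguments": {"translation": [[0, 0.03, 0], [0, 0.04, 0], [0, 0.04, 0]], "rotation": [[0, 0, 0], [0, 0, 0], [0, 0, 0]], "grip": [1, 1, 1]}}

```text
time_s: 19.75
position: [0.5895, 0.0877, 0.1355]
tcp_rot: [[-0.908, 0.001, 0.419], [-0.419, -0.0, -0.908], [-0.001, -1.0, 0.001]]
force: [-0.2, -0.6, 4.9]
opening: 0.243
```

Emit:
{"name": "arm_command", "arguments": {"translation": [[0, 0.03, 0], [0, 0.05, 0], [0, 0.05, 0]], "rotation": [[0, 0, 0], [0, 0, 0], [0, 0, 0]], "grip": [1, 1, 1]}}

```text
time_s: 20.05
position: [0.5897, 0.0875, 0.1317]
tcp_rot: [[-0.908, 0.002, 0.419], [-0.419, -0.001, -0.908], [-0.002, -1.0, 0.001]]
force: [-0.2, -0.6, 3.6]
opening: 0.241
```

Emit:
{"name": "arm_command", "arguments": {"translation": [[0, 0.03, 0], [0, 0.03, 0]], "rotation": [[0, 0, 0], [0, 0, 0]], "grip": [1, 1]}}

```text
time_s: 20.25
position: [0.5894, 0.0875, 0.1284]
tcp_rot: [[-0.908, 0.001, 0.419], [-0.419, -0.0, -0.908], [-0.001, -1.0, 0.001]]
force: [-0.1, -1.9, 1.6]
opening: 0.246
```

Emit:
{"name": "arm_command", "arguments": {"translation": [[0, 0.03, 0], [0, 0.05, 0], [0, 0.05, 0]], "rotation": [[0, 0, 0], [0, 0, 0], [0, 0, 0]], "grip": [1, 1, 1]}}

```text
time_s: 20.55
position: [0.5884, 0.0879, 0.1233]
tcp_rot: [[-0.908, -0.002, 0.418], [-0.418, 0.0, -0.908], [0.001, -1.0, -0.001]]
force: [-0.1, -0.2, -0.7]
opening: 0.246
```

Emit:
{"name": "arm_command", "arguments": {"translation": [[0, 0.03, 0], [0, 0.03, 0]], "rotation": [[0, 0, 0], [0, 0, 0]], "grip": [1, 1]}}

```text
time_s: 20.75
position: [0.5888, 0.0879, 0.1215]
tcp_rot: [[-0.908, -0.001, 0.419], [-0.419, 0.0, -0.908], [0.0, -1.0, -0.0]]
force: [-0.1, -0.4, 0.6]
opening: 0.241
```

Emit:
{"name": "arm_command", "arguments": {"translation": [[0, 0.02, 0], [0, 0.02, 0], [0, 0.02, 0]], "rotation": [[0, 0, 0], [0, 0, 0], [0, 0, 0]], "grip": [1, 1, 1]}}

```text
time_s: 21.05
position: [0.5889, 0.0879, 0.1214]
tcp_rot: [[-0.908, 0.0, 0.419], [-0.419, 0.0, -0.908], [-0.0, -1.0, 0.0]]
force: [-2.3, 0.2, 8.2]
opening: 0.243
```

Hard stop at cap-base height of about 70.0 mm. Adding a touch more push, then holding.

Emit:
{"name": "arm_command", "arguments": {"translation": [[0, 0.006, 0], [0, 0.006, 0], [0, 0.006, 0], [0, 0.006, 0], [0, 0.006, 0]], "rotation": [[0, 0, 0], [0, 0, 0], [0, 0, 0], [0, 0, 0], [0, 0, 0]], "grip": [1, 1, 1, 1, 1]}}

```text
time_s: 21.55
position: [0.5889, 0.0879, 0.1214]
tcp_rot: [[-0.908, 0.0, 0.419], [-0.419, 0.0, -0.908], [-0.0, -1.0, 0.0]]
force: [-2.5, 0.1, 11.2]
opening: 0.242
```

Emit:
{"name": "arm_command", "arguments": {"translation": [[0, 0, 0], [0, 0, 0], [0, 0, 0]], "rotation": [[0, 0, 0], [0, 0, 0], [0, 0, 0]], "grip": [1, 1, 1]}}

```text
time_s: 21.85
position: [0.5889, 0.0879, 0.1214]
tcp_rot: [[-0.908, 0.0, 0.419], [-0.419, 0.0, -0.908], [-0.0, -1.0, 0.0]]
force: [-2.5, 0.7, 9.8]
opening: 0.244
```

```bash
python3 g.py 9
```

```text
21.85 [0.5889 0.0879 0.1214] [-2.4903  0.682   9.7647]
side foot [170. 392.]
side knobtop [174. 242.]
side tipnow [171. 339.]
top foot [676. 352.]
top knobtop [724. 327.]
top tipnow [693. 344.]
```

View pics/x9.png

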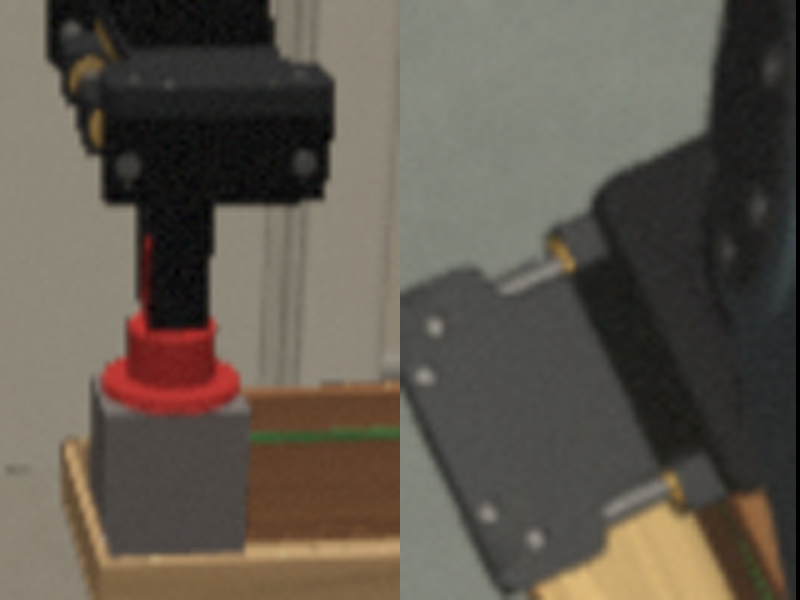

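The flange sits flat on the post, the panel is flush, the knob is still gripped and the push is steady at about 10 N. Handing in.

```bash
python3 -c "
from rig import bot
print(bot.hand_in()); s=bot.read_state(); print(s['time_s'],s['position'],s['force'],s['opening'])"
```

```text
the job is handed in; nothing more can be done
None
the job is handed in; nothing more can be done
```

I slid the wooden panel into the caddy slot, pressed the red cap onto the stud, and handed the job in at about 21.9 s while still gripping and pushing. The hand-in gives no verdict.

**Panel:** It met the tray floor with the TCP 59.5 mm up, as calculated for the home position. Later pictures show it flush with the posts.

**Cap:** I felt the spring balls about 14 mm above home, and the hard stop came with the cap's underside at about 70.0 mm. The last picture shows the flange flat on the post. The downward push held at 9.8–11.2 N with the knob still gripped (opening about 21 mm).

**Checks that were off or missing:**
- The two cameras disagreed by 2–4 mm across the slot, so I corrected using the grasp and the force contact.
- The 10–15 N peak did not show in the readings at the ends of moves; the highest before home was 4.9 N.
- About 2.5 N of sideways force remains at the wrist.
- I did not measure the jars again. The arm never went near them.

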